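Free the swing bolt of the blue-lidded sample cell

ROBOT

A 7-joint arm with a two-finger parallel gripper is mounted at the origin on a cart in front of the work surface, level with it; the furniture and walls round the work are solid. World frame = base frame: x ahead of the robot, y to its left, z up, the work surface at z = 0. Lengths are in m, angles in rad, forces in N, time in s.
With the tool pointing down it reaches from about 0.35 to 0.9 m from the base axis. Payload 19.9 kg.
Tool frame: the origin (TCP) lies midway between the tips of the shut fingers; the grasp point (between the pads) lies 19 mm behind it (manip.grip_point_offset is the distance from the TCP to the grasp point, in m); x points along the fingers, y is the direction in which the jaws open and shut, and the axes are right-handed (so a half turn about x gives the same grasp; the last joint's range is limited). The gripper opens to 94 mm and grips with 3 to 60 N. Pads are 16 mm wide; open, the fingers measure 119 mm over their backs; the gripper's body (75 mm by 177 mm) begins 78 mm behind the grasp point.
Start: joints at [-1.198, 0.417, -0.01, 1.614, 0.005, 1.111, -0.053], TCP at [0.251, 0.572, 0.205] pointing down, gripper open.
Joint ranges: [-2.81, 2.81], [-0.39, 2.02], [-1.27, 1.25], [0.06, 2.57], [-1.19, 4.33], [0.19, 2], [-2.82, 2.82]. Speed limits (rad/s): [1.89, 1.89, 2.39, 2.39, 3.01, 3.01, 3.01].

INTERFACE

Orientations are given as a unit quaternion [w, x, y, z].
In Python, from station import manip, snapshot, camera_params, nets gives the robot as it stands.
- The arm moves only by the tool arm_command, never from a script. Its argument "plan" is a list of rows, each an object of numbers: "dx", "dy", "dz": the shift along the tool's x, y, z in mm; "ax", "ay", "az": the turn, a rotation vector about the tool's x, y, z in degrees; "grip": the gripper's target within -1 to 1 (shut at 1, half-way at 0, fully open at -1). In form: [{"dx": .., "dy": .., "dz": .., "ax": .., "ay": .., "az": .., "grip": ..}, ...]. A call has 1 to 12 rows; each row is the pose to reach, as a shift and turn from the pose measured when the call began, along the tool's axes at that moment; what a row does not reach only later rows make up. A row lasts 1/12 s, in which the tool goes at most 41.7 mm and 7.16 degrees, less where a joint would pass 70% of its speed; a pose out of reach is approached as far as the arm can. A call with a gripper value outside its range is refused whole. The fingers move at their own pace and stop on an object; the grip force is fixed at half the most. Time passes only in rows, so rows that repeat a pose let the fingers close. It gives the time, the measured TCP pose, the force and the opening at its end, in the units of the state.
- manip.sense(): the state, without advancing time (a new reading comes with each control period).
- snapshot(name): name is "side" or "top"; returns (picture, depth): 400x640x3 uint8, blue, green, red; 400x640 float32, m along the optical axis (not along the pixel's ray), 0 where there is no reading.
- camera_params(name): a dict with "fx", "fy", "cx", "cy" (pixels), "dist" ([k1, k2, p1, p2, k3] as OpenCV has them; the pictures are not rectified), "extrinsics" (4x4, takes a point from camera to world coordinates). Camera axes: x right, y down, z forward; pixel columns grow to the right and rows downward; lengths in m; the calibration is good to about 2 mm. A picture is of the moment at which its call begins. camera_params takes no time and is no camera call.
- manip.hand_in(): hands the job in, once; it reports no verdict.
Trained networks look in the newest picture that a camera, given by its name, has taken for a name from the list of things; names that differ only in an ending like _2 or _b are one class to them, and where a whole thing is asked for, a point or a joint stands for the part that bears it (a point fixed in the world has none). Each returns a list of dicts, best first, with "score" (0 to 1); they miss things now and then, are a little off and sometimes report something else, mostly with a low value. They report only what shows in the picture. A call takes as long as a camera call. They do not tell look-alikes from the thing itself.
- nets.recognise(camera, label): "location" ([x, y, z] in m, in the coordinates of the camera as it stood for that picture, good to about 4 mm: the middle of the surface that is visible of it).
The state is a dict: "time_s": time; "joint_pos": joint angles; "joint_velocities": joint speeds; "joint_efforts": joint torques, N m; "tool_pos": TCP position; "tcp_rot": TCP orientation; "wrist_force": force on the tool from outside, world axes, zero at the start; "ft_torque": the same for the moment, N m; "finger_gap": finger opening in m.
Only numpy, scipy, OpenCV 4.12 (cv2) and the standard library are available. Lean on these libraries where they do the work, as an engineer would, in place of code of your own. Each camera call takes 0.05 s, during which the arm holds its last target. There are 200 camera calls.

TASK

The sample cell with the blue lid is to be opened: loosen its brass wing nut by about a quarter turn anticlockwise while the bolt still stands upright, then swing the bolt outward out of the slotted lug until it lies down, clear of the lid. Leave the wing nut of the red-lidded cell tight.

Things in the scene. Friction and masses are not known exactly. Their poses are not given: they have to be found in the camera images.
- blue_wings (a point): Middle of the brass wings on the blue-lidded cell, on the bolt's axis, 93 mm up. Bolt's frame: z along the bolt, -x the way it swings out, y its pivot. Wings: plate 8 mm thick, 49 mm long, 11 mm up and down from here. Below: 18 mm wide hub, 28 mm washer, then the slotted lug, top 21 mm below here, level with the lid, ending 16 mm out from the axis. Round 94 mm cell, fixed, its middle 62 mm in (+x).
- blue_nut (a joint): Turn of the blue cell's wing nut (rad): 0 tight, grows anticlockwise from above, stop at 1.75; starts at 0 to 0.2. Wings lie along x of blue_wings at 0, along its y at 1.57. Stiff (0.15 N m), stays where left. Steep thread: the nut rises 4.5 mm per rad. Tight, it holds the bolt in the lug against 10 N; past about 0.8 rad the bolt can swing. Counts as loosened past 0.9.
- blue_bolt (a joint): Swing of the blue cell's bolt (rad) about its level pivot, straight below blue_wings, 55 mm from it and 38 mm above the table: 0 upright in the lug, 1.57 lying level, pointing away from the cell (stop). Light friction: it stays upright by itself and falls outward by itself once past about 0.5 rad. The table outside the lug is free.
- red_nut (a joint): Turn of the wing nut on the other cell, alike but with a red lid, which stands beside the blue one: same meaning; starts at 0 to 0.2 (tight) and must stay below 0.5. Both lids are flat but for a window rim in the middle, 44 mm wide and 3 mm high.
Not all that is in view belongs to the job. What is shaped like the part that bears blue_wings but purple is not meant.

How it is judged:
By the outcome, as a careful person would: the job done as asked, in the order asked, and still so for the second after the job is handed in, with the robot touching nothing.
It also fails if it takes over 35 s, if anything falls off the work surface, if the arm or the gripper's body presses on something with over 40 N, if the wrist force passes 120 N, or if a joint passes its speed limit or range.

## Working session

There is one attempt and no reset: what is moved stays moved. The work goes in short steps, Python scripts to look and compute and a tool call to move; the robot and the scene stay as the last step left them, time stands still between calls to the robot, and variables do not carry over. Pictures are saved under pics/ and viewed, about 8 in all and at most 12, crops included, and the job is handed in when it is done.

Besides the shell and the picture viewer there is one more tool, called after ">>>" as name(argument=value, ...) on one line, values as JSON. arm_command: Moves the arm, as the interface text tells. Its arguments: {"type":"object","properties":{"plan":{"type":"array"}},"required":["plan"]}

```bash
mkdir -p pics; ls; cat > h.py <<'E'
import numpy as np, cv2
from station import manip, snapshot, camera_params, nets
from scipy.spatial.transform import Rotation as R
def world(c,p):
    T=np.array(camera_params(c)["extrinsics"]); return T[:3,:3]@np.array(p)+T[:3,3]
def pix(c,pw):
    k=camera_params(c);T=np.linalg.inv(np.array(k["extrinsics"]))
    K=np.array([[k["fx"],0,k["cx"]],[0,k["fy"],k["cy"]],[0,0,1]])
    return cv2.projectPoints(np.array(pw,float).reshape(-1,1,3),cv2.Rodrigues(T[:3,:3])[0],T[:3,3],K,np.array(k["dist"],float))[0].reshape(-1,2)
def cloud(c,d):
    k=camera_params(c);T=np.array(k["extrinsics"])
    K=np.array([[k["fx"],0,k["cx"]],[0,k["fy"],k["cy"]],[0,0,1]])
    h,w=d.shape;u,v=np.meshgrid(np.arange(w),np.arange(h))
    n=cv2.undistortPoints(np.stack([u,v],-1).reshape(-1,1,2).astype(float),K,np.array(k["dist"],float)).reshape(h,w,2)
    P=np.dstack([n[...,0]*d,n[...,1]*d,d]); return P@T[:3,:3].T+T[:3,3]
E
python3 - <<'E'
from h import *
for c in ["side","top"]:
    im,d=snapshot(c); cv2.imwrite(f"pics/{c}0.png",im)
    print(c,np.round(np.array(camera_params(c)["extrinsics"]),3).tolist(),camera_params(c)["fx"])
    for l in ["blue_wings","red_nut"]:
        for r in nets.recognise(c,l):
            w=world(c,r["location"]);print(l,round(r["score"],2),w.round(3),pix(c,w).round(0))
s=manip.sense();print(s["time_s"],s["tool_pos"],s["tcp_rot"],s["finger_gap"],s["wrist_force"])
print(R.from_quat(np.array(s["tcp_rot"])[[1,2,3,0]]).as_matrix().round(3))
E
```

```text
pics
side [[1.0, 0.003, -0.008, 0.547], [0.008, -0.58, 0.815, -0.786], [-0.002, -0.815, -0.58, 0.6], [0.0, 0.0, 0.0, 1.0]] 474.06784873257783
blue_wings 0.93 [ 0.515 -0.178  0.093] [[304. 219.]]
blue_wings 0.64 [0.399 0.004 0.093] [[248. 160.]]
blue_wings 0.16 [ 0.593 -0.006  0.094] [[346. 163.]]
red_nut 0.66 [ 0.592 -0.005  0.096] [[346. 162.]]
top [[0.02, -0.994, 0.104, 0.439], [-0.999, -0.016, 0.04, -0.109], [-0.038, -0.105, -0.994, 0.941], [0.0, 0.0, 0.0, 1.0]] 441.86089857173016
blue_wings 0.74 [0.406 0.008 0.096] [[268. 253.]]
blue_wings 0.59 [ 0.515 -0.172  0.097] [[364. 198.]]
0.3 [0.25123754 0.57212144 0.20520395] [ 0.69200672  0.1450626   0.69205019 -0.14543067] 0.09395848679955605 [-0.21752088 -0.12420072  0.38746565]
[[-0.     0.402  0.916]
 [-0.     0.916 -0.402]
 [-1.    -0.001  0.   ]]
```

View pics/side0.png

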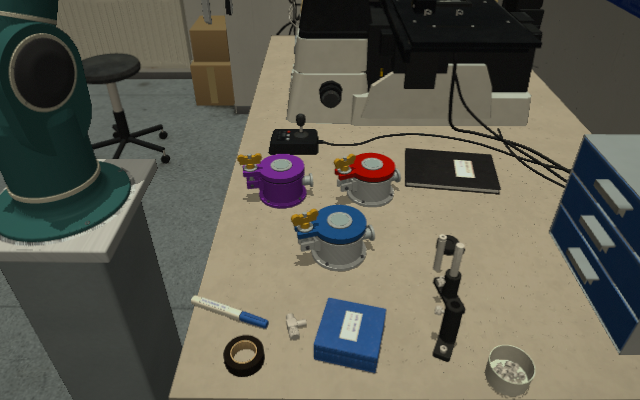

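View pics/top0.png

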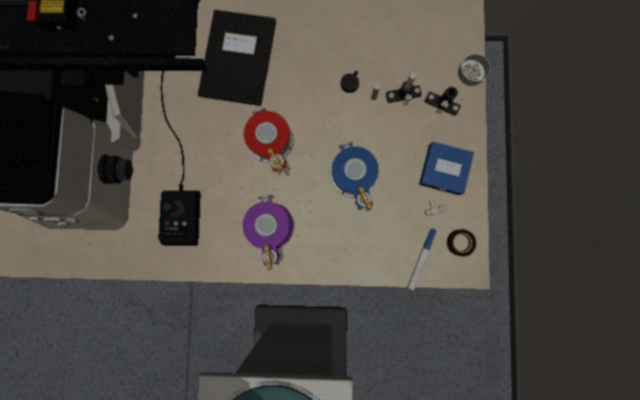

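Side view: blue-lid wings at (304,219), red's at (346,163), purple look-alike at (248,160). The one at (304,219) is the one meant, because it sits on the blue lid. Next I'll enlarge it and measure the lid and wing direction.

```bash
python3 - <<'E'
from h import *
out=[]
for c,(u,v) in {"side":(320,225),"top":(358,182)}.items():
    im,d=snapshot(c);P=cloud(c,d);hsv=cv2.cvtColor(im,cv2.COLOR_BGR2HSV)
    x,y,z=P[...,0],P[...,1],P[...,2]
    vv,uu=np.mgrid[:400,:640];near=(abs(uu-u)<45)&(abs(vv-v)<45)
    H,S,V=[hsv[...,i].astype(int) for i in range(3)]
    blue=near&(H>95)&(H<125)&(S>120)&(z>.055)&(z<.09)
    br=near&(H>12)&(H<32)&(S>110)&(z>.075)&(z<.13)
    b=P[blue];q=P[br]
    (cx,cy),rad=cv2.minEnclosingCircle(b[:,:2].astype(np.float32))
    print(c,len(b),"lid z",np.median(b[:,2]).round(4),"encl",round(cx,4),round(cy,4),round(rad,4),"bbox",np.percentile(b[:,:2],[2,98],axis=0).round(3).tolist())
    print(" brass",len(q),q.mean(0).round(4),"z",np.percentile(q[:,2],[5,50,95]).round(3))
    t=q[q[:,2]>.09];e=np.linalg.eigh(np.cov(t[:,:2].T));a=e[1][:,1];pr=(t[:,:2]-t[:,:2].mean(0))
    print("  top",len(t),t.mean(0).round(4),"dir deg",np.degrees(np.arctan2(a[1],a[0])).round(1),"len",np.ptp(pr@a).round(4),"wid",np.ptp(pr@e[1][:,0]).round(4))
    cr=cv2.resize(im[v-45:v+45,u-50:u+50],None,fx=4,fy=4,interpolation=cv2.INTER_CUBIC);out.append(cr)
cv2.imwrite("pics/crop.png",np.hstack(out))
E
```

```text
side 1398 lid z 0.0714 encl 0.5593 -0.1611 0.0623 bbox [[0.509, -0.202], [0.616, -0.114]]
 brass 299 [ 0.5159 -0.1771  0.094 ] z [0.079 0.095 0.104]
  top 202 [ 0.5157 -0.1765  0.0986] dir deg -154.4 len 0.0472 wid 0.0093
top 1144 lid z 0.072 encl 0.559 -0.1574 0.0609 bbox [[0.531, -0.196], [0.615, -0.115]]
 brass 82 [ 0.5147 -0.1727  0.0999] z [0.085 0.102 0.106]
  top 72 [ 0.515  -0.1731  0.102 ] dir deg -154.2 len 0.045 wid 0.0064
```

View pics/crop.png

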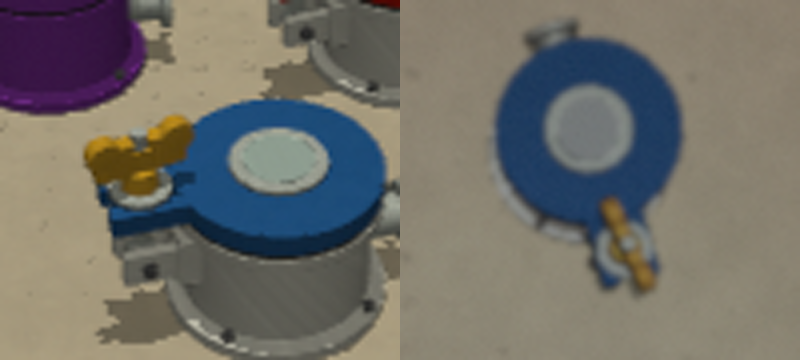

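Crop: brass wings on the blue lid's lug, centre at (0.515,-0.175), wings at 25.7° yaw. The lid middle gives +x at about 20°, so the nut is at about 0.1 rad. This is the right cell. I'll approach with the jaws across the wings.

>>> arm_command(plan=[{"dy":-624,"dz":437,"ax":130,"grip":-0.5},{"dy":-624,"dz":437,"ax":130,"grip":-0.5},{"dy":-624,"dz":437,"ax":130,"grip":-0.5},{"dy":-624,"dz":437,"ax":130,"grip":-0.5},{"dy":-624,"dz":437,"ax":130,"grip":-0.5},{"dy":-624,"dz":437,"ax":130,"grip":-0.5},{"dy":-624,"dz":437,"ax":130,"grip":-0.5},{"dy":-624,"dz":437,"ax":130,"grip":-0.5},{"dy":-624,"dz":437,"ax":130,"grip":-0.5},{"dy":-624,"dz":437,"ax":130,"grip":-0.5},{"dy":-624,"dz":437,"ax":130,"grip":-0.5},{"dy":-624,"dz":437,"ax":130,"grip":-0.5}])

```text
invalid input
```

```bash
cat >> h.py <<'E'
def rel(target,xdirdeg=None,jaw=None):
    s=manip.sense();M=R.from_quat(np.array(s["tcp_rot"])[[1,2,3,0]]).as_matrix();p=np.array(s["tool_pos"])
    print("t",round(s["time_s"],2),"p",p.round(4),"gap",round(s["finger_gap"],4),"F",np.round(s["wrist_force"],1),"j",np.round(s["joint_pos"],2))
    print("tool x",M[:,0].round(3),"jaw deg",np.degrees(np.arctan2(M[1,1],M[0,1])).round(1))
    print("shift mm",(1000*M.T@(np.array(target)-p)).round(1))
    if jaw is not None:
        a=np.radians(jaw);y=np.array([np.cos(a),np.sin(a),0]);x=np.array([0,0,-1.]);G=np.c_[x,y,np.cross(x,y)]
        print("turn deg",np.degrees(R.from_matrix(M.T@G).as_rotvec()).round(1))
E
python3 -c "
from h import *
rel([.515,-.175,.14],jaw=-64.3)"
```

```text
t 0.4 p [0.2513 0.5722 0.2053] gap 0.0938 F [-0.1  0.4 -0.7] j [-1.2   0.42 -0.01  1.61  0.    1.11 -0.05]
tool x [-0. -0. -1.] jaw deg 66.3
shift mm [  65.5 -578.   541.9]
turn deg [130.6   0.    0. ]
```

>>> arm_command(plan=[{"dx":0,"dy":-624,"dz":437,"ax":130,"ay":0,"az":0,"grip":-0.5},{"dx":0,"dy":-624,"dz":437,"ax":130,"ay":0,"az":0,"grip":-0.5},{"dx":0,"dy":-624,"dz":437,"ax":130,"ay":0,"az":0,"grip":-0.5},{"dx":0,"dy":-624,"dz":437,"ax":130,"ay":0,"az":0,"grip":-0.5},{"dx":0,"dy":-624,"dz":437,"ax":130,"ay":0,"az":0,"grip":-0.5},{"dx":0,"dy":-624,"dz":437,"ax":130,"ay":0,"az":0,"grip":-0.5},{"dx":0,"dy":-624,"dz":437,"ax":130,"ay":0,"az":0,"grip":-0.5},{"dx":0,"dy":-624,"dz":437,"ax":130,"ay":0,"az":0,"grip":-0.5},{"dx":0,"dy":-624,"dz":437,"ax":130,"ay":0,"az":0,"grip":-0.5},{"dx":0,"dy":-624,"dz":437,"ax":130,"ay":0,"az":0,"grip":-0.5},{"dx":0,"dy":-624,"dz":437,"ax":130,"ay":0,"az":0,"grip":-0.5},{"dx":0,"dy":-624,"dz":437,"ax":130,"ay":0,"az":0,"grip":-0.5}])

```text
time_s: 1.4
tool_pos: [0.3491, 0.0801, 0.2057]
tcp_rot: [0.406, 0.58, 0.406, -0.579]
wrist_force: [2.6, -0.5, -0.4]
finger_gap: 0.0706
```

```bash
python3 -c "
from h import *
rel([.515,-.175,.14],jaw=-64.3)"
```

```text
t 1.4 p [0.3491 0.0801 0.2057] gap 0.0706 F [ 2.6 -0.5 -0.4] j [-0.79 -0.11  0.46  2.23  0.06  1.01 -0.72]
tool x [ 0.001  0.001 -1.   ] jaw deg -20.0
shift mm [ 65.6 243.1 183.1]
turn deg [44.3 -0.1  0. ]
```

>>> arm_command(plan=[{"dx":66,"dy":243,"dz":183,"ax":44,"ay":0,"az":0,"grip":-0.5},{"dx":66,"dy":243,"dz":183,"ax":44,"ay":0,"az":0,"grip":-0.5},{"dx":66,"dy":243,"dz":183,"ax":44,"ay":0,"az":0,"grip":-0.5},{"dx":66,"dy":243,"dz":183,"ax":44,"ay":0,"az":0,"grip":-0.5},{"dx":66,"dy":243,"dz":183,"ax":44,"ay":0,"az":0,"grip":-0.5},{"dx":66,"dy":243,"dz":183,"ax":44,"ay":0,"az":0,"grip":-0.5},{"dx":66,"dy":243,"dz":183,"ax":44,"ay":0,"az":0,"grip":-0.5},{"dx":66,"dy":243,"dz":183,"ax":44,"ay":0,"az":0,"grip":-0.5},{"dx":66,"dy":243,"dz":183,"ax":44,"ay":0,"az":0,"grip":-0.5},{"dx":66,"dy":243,"dz":183,"ax":44,"ay":0,"az":0,"grip":-0.5},{"dx":66,"dy":243,"dz":183,"ax":44,"ay":0,"az":0,"grip":-0.5}])

```text
time_s: 2.32
tool_pos: [0.5146, -0.1743, 0.1396]
tcp_rot: [0.159, 0.689, 0.16, -0.689]
wrist_force: [1.1, 0.4, 0.4]
finger_gap: 0.0704
```

```bash
python3 -c "
from h import *
rel([.515,-.175,.086],jaw=-64.3)
im,d=snapshot('side');cv2.imwrite('pics/s1.png',cv2.resize(im[120:280,220:400],None,fx=4,fy=3.6))"
```

```text
t 2.32 p [ 0.5146 -0.1743  0.1396] gap 0.0704 F [1.1 0.4 0.4] j [-0.3   0.43  0.72  1.9  -0.35  0.94 -0.53]
tool x [ 0.     0.001 -1.   ] jaw deg -64.0
shift mm [53.6  0.9 -0. ]
turn deg [ 0.3 -0.   0.1]
```

View pics/s1.png

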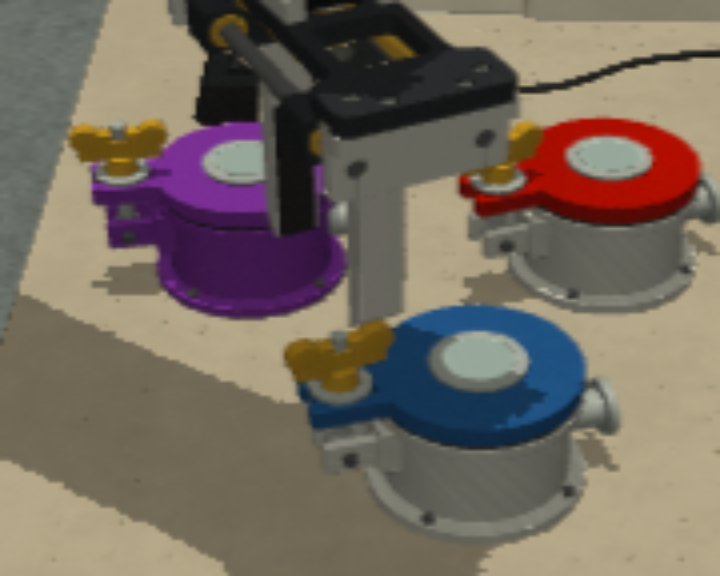

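The view shows the fingers above the lug on both sides of the blue wings, at about (340,350) in the crop. I'll go down and close.

>>> arm_command(plan=[{"dx":27,"dy":1,"dz":0,"ax":0,"ay":0,"az":0,"grip":-0.5},{"dx":53,"dy":1,"dz":0,"ax":0,"ay":0,"az":0,"grip":-0.5},{"dx":53,"dy":1,"dz":0,"ax":0,"ay":0,"az":0,"grip":0.5},{"dx":53,"dy":1,"dz":0,"ax":0,"ay":0,"az":0,"grip":1},{"dx":53,"dy":1,"dz":0,"ax":0,"ay":0,"az":0,"grip":1},{"dx":53,"dy":1,"dz":0,"ax":0,"ay":0,"az":0,"grip":1},{"dx":53,"dy":1,"dz":0,"ax":0,"ay":0,"az":0,"grip":1},{"dx":53,"dy":1,"dz":0,"ax":0,"ay":0,"az":0,"grip":1},{"dx":53,"dy":1,"dz":0,"ax":0,"ay":0,"az":0,"grip":1},{"dx":53,"dy":1,"dz":0,"ax":0,"ay":0,"az":0,"grip":1},{"dx":53,"dy":1,"dz":0,"ax":0,"ay":0,"az":0,"grip":1},{"dx":53,"dy":1,"dz":0,"ax":0,"ay":0,"az":0,"grip":1}])

```text
time_s: 3.37
tool_pos: [0.5151, -0.1746, 0.0869]
tcp_rot: [0.159, 0.689, 0.16, -0.689]
wrist_force: [-3.7, 7.5, 3.3]
finger_gap: 0.0073
```

Gripped, gap 7 mm. Now the 80° turn anticlockwise, rising with the thread.

>>> arm_command(plan=[{"dx":-0.5,"dy":0,"dz":0,"ax":-7,"ay":0,"az":0,"grip":1},{"dx":-1,"dy":0,"dz":0,"ax":-14,"ay":0,"az":0,"grip":1},{"dx":-1.5,"dy":0,"dz":0,"ax":-21,"ay":0,"az":0,"grip":1},{"dx":-2,"dy":0,"dz":0,"ax":-28,"ay":0,"az":0,"grip":1},{"dx":-2.7,"dy":0,"dz":0,"ax":-35,"ay":0,"az":0,"grip":1},{"dx":-3.3,"dy":0,"dz":0,"ax":-42,"ay":0,"az":0,"grip":1},{"dx":-4,"dy":0,"dz":0,"ax":-49,"ay":0,"az":0,"grip":1},{"dx":-4.5,"dy":0,"dz":0,"ax":-56,"ay":0,"az":0,"grip":1},{"dx":-5,"dy":0,"dz":0,"ax":-63,"ay":0,"az":0,"grip":1},{"dx":-5.5,"dy":0,"dz":0,"ax":-70,"ay":0,"az":0,"grip":1},{"dx":-6,"dy":0,"dz":0,"ax":-77,"ay":0,"az":0,"grip":1},{"dx":-6.3,"dy":0,"dz":0,"ax":-80,"ay":0,"az":0,"grip":1}])

```text
time_s: 4.37
tool_pos: [0.5156, -0.175, 0.0933]
tcp_rot: [0.567, 0.424, 0.566, -0.422]
wrist_force: [3.9, -2.5, -5.0]
finger_gap: 0.0076
```

```bash
python3 -c "
from h import *
rel([.515,-.175,.092],jaw=20)"
```

```text
t 4.37 p [ 0.5156 -0.175   0.0933] gap 0.0076 F [ 3.9 -2.5 -5. ] j [-0.    0.43  0.34  1.92 -0.19  0.82  0.73]
tool x [ 0.002  0.001 -1.   ] jaw deg 16.5
shift mm [ 1.3 -0.5 -0.1]
turn deg [-3.5 -0.  -0.1]
```

>>> arm_command(plan=[{"dx":0,"dy":0,"dz":0,"ax":0,"ay":0,"az":0,"grip":-1},{"dx":0,"dy":0,"dz":0,"ax":0,"ay":0,"az":0,"grip":-1},{"dx":0,"dy":0,"dz":0,"ax":0,"ay":0,"az":0,"grip":-1},{"dx":0,"dy":0,"dz":0,"ax":0,"ay":0,"az":0,"grip":-1},{"dx":0,"dy":0,"dz":0,"ax":0,"ay":0,"az":0,"grip":-1},{"dx":0,"dy":0,"dz":0,"ax":0,"ay":0,"az":0,"grip":-1},{"dx":0,"dy":0,"dz":0,"ax":0,"ay":0,"az":0,"grip":-1},{"dx":0,"dy":0,"dz":0,"ax":0,"ay":0,"az":0,"grip":-1}])

```text
time_s: 5.03
tool_pos: [0.5156, -0.1749, 0.0933]
tcp_rot: [0.567, 0.424, 0.566, -0.423]
wrist_force: [0.4, 0.5, -0.5]
finger_gap: 0.0574
```

```bash
python3 -c "
from h import *
rel([.515,-.175,.085],jaw=20)
im,d=snapshot('side');cv2.imwrite('pics/s2.png',cv2.resize(im[120:280,220:400],None,fx=4,fy=3.6))"
```

```text
t 5.03 p [ 0.5156 -0.1749  0.0933] gap 0.0574 F [ 0.4  0.5 -0.5] j [-0.    0.43  0.34  1.92 -0.19  0.82  0.73]
tool x [ 0.002  0.001 -1.   ] jaw deg 16.5
shift mm [ 8.3 -0.6 -0.1]
turn deg [-3.5 -0.  -0.1]
```

View pics/s2.png

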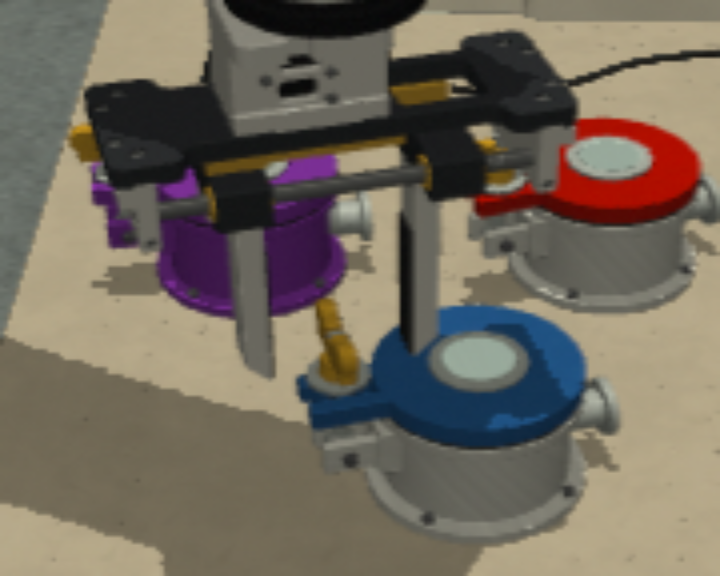

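View: the wings at (337,345) now lie across the bolt's swing direction and the bolt is upright. Next, lower slightly and push outward with the inner finger.

>>> arm_command(plan=[{"dx":8,"dy":0,"dz":0,"ax":0,"ay":0,"az":0,"grip":-1},{"dx":8,"dy":0,"dz":0,"ax":0,"ay":0,"az":0,"grip":-1},{"dx":8,"dy":0,"dz":0,"ax":0,"ay":0,"az":0,"grip":-1},{"dx":8,"dy":0,"dz":0,"ax":0,"ay":0,"az":0,"grip":-1},{"dx":8,"dy":0,"dz":0,"ax":0,"ay":0,"az":0,"grip":-1},{"dx":8,"dy":-12,"dz":0,"ax":0,"ay":0,"az":0,"grip":-1},{"dx":8,"dy":-24,"dz":0,"ax":0,"ay":0,"az":0,"grip":-1},{"dx":8,"dy":-34,"dz":0,"ax":0,"ay":0,"az":0,"grip":-1},{"dx":8,"dy":-42,"dz":0,"ax":0,"ay":0,"az":0,"grip":-1},{"dx":8,"dy":-50,"dz":0,"ax":0,"ay":0,"az":0,"grip":-1},{"dx":8,"dy":-56,"dz":0,"ax":0,"ay":0,"az":0,"grip":-1},{"dx":8,"dy":-62,"dz":0,"ax":0,"ay":0,"az":0,"grip":-1}])

```text
time_s: 6.08
tool_pos: [0.4555, -0.1927, 0.0852]
tcp_rot: [0.567, 0.424, 0.566, -0.423]
wrist_force: [-0.9, -1.3, -0.1]
finger_gap: 0.0939
```

>>> arm_command(plan=[{"dx":0,"dy":-8,"dz":0,"ax":0,"ay":0,"az":0,"grip":-1},{"dx":0,"dy":-16,"dz":0,"ax":0,"ay":0,"az":0,"grip":-1},{"dx":0,"dy":-24,"dz":0,"ax":0,"ay":0,"az":0,"grip":-1},{"dx":0,"dy":-32,"dz":0,"ax":0,"ay":0,"az":0,"grip":-1},{"dx":0,"dy":-40,"dz":0,"ax":0,"ay":0,"az":0,"grip":-1},{"dx":0,"dy":-44,"dz":0,"ax":0,"ay":0,"az":0,"grip":-1},{"dx":0,"dy":-44,"dz":0,"ax":0,"ay":0,"az":0,"grip":-1},{"dx":0,"dy":-44,"dz":0,"ax":0,"ay":0,"az":0,"grip":-1},{"dx":0,"dy":-44,"dz":0,"ax":0,"ay":0,"az":0,"grip":-1}])

```text
time_s: 6.83
tool_pos: [0.4137, -0.2051, 0.0852]
tcp_rot: [0.567, 0.424, 0.566, -0.422]
wrist_force: [-0.1, 0.3, 0.2]
finger_gap: 0.0941
```

```bash
python3 -c "
from h import *
rel([.515,-.175,.2],jaw=20)
im,d=snapshot('side');cv2.imwrite('pics/s3.png',cv2.resize(im[120:280,200:400],None,fx=4,fy=3.6))"
```

```text
t 6.83 p [ 0.4137 -0.2051  0.0852] gap 0.0941 F [-0.1  0.3  0.2] j [ 0.07  0.31  0.37  2.12 -0.17  0.73  0.84]
tool x [ 0.002  0.001 -1.   ] jaw deg 16.5
shift mm [-114.5  106.    -0.2]
turn deg [-3.5 -0.  -0.1]
```

View pics/s3.png

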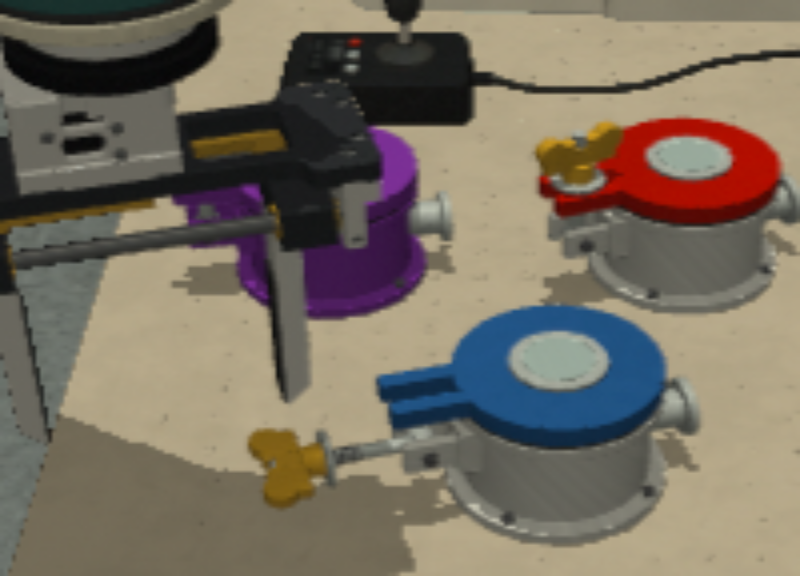

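The bolt lies out, with its wings at (280,465) in the crop; the slot is empty and the red nut is unmoved. I'll lift clear and hand in.

>>> arm_command(plan=[{"dx":-30,"dy":0,"dz":0,"ax":0,"ay":0,"az":0,"grip":-1},{"dx":-60,"dy":0,"dz":0,"ax":0,"ay":0,"az":0,"grip":-1},{"dx":-90,"dy":0,"dz":0,"ax":0,"ay":0,"az":0,"grip":-1},{"dx":-110,"dy":0,"dz":0,"ax":0,"ay":0,"az":0,"grip":-1},{"dx":-110,"dy":0,"dz":0,"ax":0,"ay":0,"az":0,"grip":-1},{"dx":-110,"dy":0,"dz":0,"ax":0,"ay":0,"az":0,"grip":-1}])

```text
time_s: 7.38
tool_pos: [0.4142, -0.2051, 0.1959]
tcp_rot: [0.568, 0.424, 0.566, -0.422]
wrist_force: [0.3, -0.3, -0.9]
finger_gap: 0.0938
```

```bash
python3 -c "
from h import *
im,d=snapshot('side');P=cloud('side',d);hsv=cv2.cvtColor(im,cv2.COLOR_BGR2HSV).astype(int)
vv,uu=np.mgrid[:400,:640]
m=(abs(uu-270)<25)&(abs(vv-249)<20)&(hsv[...,0]>12)&(hsv[...,0]<32)&(hsv[...,1]>150)
q=P[m];print('wings now',len(q),np.median(q,0).round(3))
m=(abs(uu-346)<15)&(abs(vv-163)<12)&(hsv[...,0]>12)&(hsv[...,0]<32)&(hsv[...,1]>110)&(P[...,2]>.09)
q=P[m];v=np.linalg.eigh(np.cov(q[:,:2].T))[1][:,1];print('red wings dir',np.degrees(np.arctan2(v[1],v[0])),q.mean(0).round(3))
s=manip.sense();print(s['tool_pos'],s['wrist_force'],s['time_s'])
print(manip.hand_in())"
```

```text
wings now 264 [ 0.459 -0.194  0.042]
red wings dir 85.62950297384842 [ 0.589 -0.008  0.102]
[ 0.41362182 -0.20491922  0.19489964] [-0.79422917 -0.5382854  -0.88523587] 7.4333
the job is handed in; nothing more can be done
None
```

The blue cell is open. I turned its wing nut about 80° anticlockwise with the bolt upright, then pushed the bolt outward with the inner finger until it lay flat. I lifted the gripper clear and handed in at 7.4 s. Handing in gave no verdict.

- **Bolt:** the last picture and depth check put the wings 42 mm above the table and about 59 mm outward from where they started. The bolt is lying level and the slot is empty.
- **Blue nut:** I estimated its starting angle at about 0.1 rad, so it should now be at about 1.5 rad. I did not measure the final angle. The only check is the picture taken after the turn, which shows the wings across the swing direction.
- **Forces:** wrist force stayed below about 10 N in every reading.
- **Red nut:** I never touched it, and it looks tight and unchanged in the pictures. However, my last numeric check gave its wing direction as about 86°, which disagrees with the picture. I had no earlier red measurement to compare it with. I think the small colour mask caused the odd value, but I didn't check that further.

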